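# Set the tester's range and zero its dial

### The arm

A 6-joint arm with a two-finger parallel gripper is mounted at the origin on a cart in front of the work surface, level with it; the furniture and walls round the work are solid. World frame = base frame: x ahead of the robot, y to its left, z up, the work surface at z = 0. Lengths are in m, angles in rad, forces in N, time in s.
With the tool pointing down it reaches from about 0.35 to 0.85 m from the base axis. Payload 8.1 kg.
Tool frame: the origin (TCP) lies on the centre line of the jaws, within the pads' length; the fingertips stand robot.tips_ahead ahead of it and the grasp point (between the pads) lies 6 mm ahead of it (robot.tips_ahead is the distance from the TCP to the fingertips, in m); z points along the fingers, y is the line along which they close (so a half turn about z gives the same grasp; the last joint's range is limited). The gripper opens to 93 mm and grips with 3 to 60 N. Pads are 15 mm wide; open, the fingers measure 128 mm over their backs; the gripper's body (75 mm by 188 mm) begins 65 mm behind the grasp point.
Start: joints at [-1.352, 0.13, 1.488, -0, 1.523, -0.085], TCP at [0.18, -0.573, 0.244] pointing down, gripper open.
Joint ranges: [-2.96, 2.96], [-0.89, 2.26], [0.02, 2.5], [-1.34, 4.48], [0, 2.73], [-2.66, 2.66]. Speed limits (rad/s): [2.39, 2.39, 2.79, 3.14, 3.14, 3.14].

### API

Orientations are given as a rotation vector (axis times angle).
In Python, from plant import robot gives the robot as it stands.
- The arm moves only by the tool apply_moves, never from a script. Its arguments are lists of equal length, an entry for each row: "delta_pos": the shift along the tool's x, y, z in cm, a list of three; "twist": the turn about the tool's z in rad. A call has 1 to 8 rows; each row shifts and turns the commanded pose from where the row before left it, along the tool's axes as they then stand; what a row does not reach is not made up. A row lasts 1/8 s, in which the tool goes at most 62.5 mm and 10.7 degrees, less where a joint would pass 70% of its speed; a pose out of reach is approached as far as the arm can. A call with a gripper value outside its range is refused whole. "gripper" is the finger opening in cm, from 0 to 9.3, set as the call begins (left out, the last holds). The fingers move at their own pace and stop on an object; "squeeze" is the grip in N (left out, the last holds). Time passes only in rows, so rows that do not move let the fingers close. It gives the time, the measured TCP pose, the force, the opening and the grip force at its end, in the units of the state.
- robot.read_state(): the state, without advancing time (a new reading comes with each control period).
- robot.read_camera(name): name is "scene" or "top"; returns a dict with "frame" (480x640x3 uint8, red, green, blue), "vertical_fov" (degrees; the focal length in pixels is half the picture's height over the tangent of half this angle, whatever the lens; pixels are square), "cx", "cy" (the principal point, pixels), "R" (3x3) and "t" (3): a world point X has camera coordinates R X + t. Camera axes: x right, y down, z forward; pixel columns grow to the right and rows downward; lengths in m; the calibration is good to about 2 mm. A picture is of the moment at which its call begins. There is no depth.
- robot.close_job(): hands the job in; it is judged then, once.
The state is a dict: "t": time; "q": joint angles; "dq": joint speeds; "joint_torque": joint torques, N m; "tool_pos": TCP position; "orientation": TCP orientation; "force": force on the tool from outside, world axes, zero at the start; "wrist_torque": the same for the moment, N m; "opening": finger opening in m; "gripper_force": force on a finger pad.
Only numpy, scipy, OpenCV 4.12 (cv2) and the standard library are available. Lean on these libraries where they do the work, as an engineer would, in place of code of your own. Each camera call takes 0.05 s, during which the arm holds its last target. There are 200 camera calls.

### The job

Set the bench tester to its three-dot range: turn the pointer knob until it has clicked in at the three dots. Changing the range shifts the needle, so then turn the dial's bezel until its triangular zero mark lies at the needle's tip. Leave the other things on the bench where they are.

Things in the scene. Friction and masses are not known exactly. Their poses are not given: they have to be found in the camera images.
- tester: Fixed low grey instrument case with an aluminium deck, 140 (x) x 250 (y) x 55 high, standing on the flat clear glass sheet (top 5.5 mm above the bench); origin at the centre of its underside; at yaw 0 its long front side faces the robot (-x). On the deck: a black pointer knob on the left (+y) half and a round dial with a metal bezel on the right (-y) half.
- selector_axis (a point): On the knob's axis at deck height (60 mm over the bench), at (-8, +65) mm on the tester. Round the axis, 47 mm and more away, are four radial rows of small black dots on the deck: 1, 2, 3 and 4 dots, clockwise seen from above, 36 degrees apart, at joint values -0.942, -0.314, +0.314, +0.942.
- selector (a joint): Angle of the pointer knob in rad, clockwise seen from above is positive; 0 points to the tester's +x (away from the front). Four spring detents at -0.942 (1 dot), -0.314 (2 dots), +0.314 (3 dots), +0.942 (4 dots), stops at -1.05 and +1.05; between detents it snaps to the nearer one. About 0.15 N m carries it over. Turn it by pushing the bar sideways or by gripping the bar.
- pointer_tip (a point): Nose end of the knob, 43 mm from its axis, 19 mm above the deck. The knob is a black upright bar with a white line on top: 18 mm wide from 30 mm behind the axis to 30 mm in front, then a nose 11 mm wide out to 43 mm; sides upright from 8 to 29 mm above the deck.
- dial_axis (a point): On the dial's axis at deck height (60 mm over the bench), at (0, -62) mm on the tester. Seen from outside in: bezel ring of 43 to 55 mm radius, top 11 mm above the deck; white face of 43 mm radius that turns with the ring; needle above the face (do not push on it).
- bezel (a joint): Angle of the bezel with its white face in rad, clockwise seen from above is positive; at 0 the zero mark points to the tester's +x. No detents; turns either way over a full turn with light friction (0.05 N m) and stays where it is left.
- zero_mark (a point): Zero mark of the bezel: outer part of the solid black triangle on the white face, 38 mm from the dial axis.
- stud_a (a point): Top centre of one of the bezel's two upright round finger studs: 15 mm diameter, 20 mm tall above the ring (top 31 mm above the deck), 49 mm from the dial axis, a quarter turn counter-clockwise (from above) of the zero mark. Push it sideways to turn the bezel.
- stud_b (a point): Top centre of the other, equal stud, half a turn from stud_a.
- needle_tip (a point): Tip of the thin dark needle, 38 mm from the dial axis; its long end is the tip, the short broad end a tail. It turns clockwise by 0.6 rad per rad of the selector, from a rest place that differs every time.
- driver: Bystander: precision screwdriver lying flat, 14x150x12; origin at the centre of its underside
- tweezers: Bystander: steel tweezers lying flat, 14x126x9; origin at the centre of its underside
- waffle: Bystander: flat black chip tray, 50x50x8; origin at the centre of its underside
- small_case: Bystander: flat blue case, 36x71x17; origin at the centre of its underside
- lens_cap: Bystander: round black cap, 62 diameter, 11 high; origin at the centre of its underside

How it is judged:
By the outcome, as a careful person would: the job done as asked, in the order asked, and still so for the second after the job is handed in, with the robot touching nothing.
It also fails if it takes over 54 s, if anything falls off the work surface, if the arm or the gripper's body presses on something with over 40 N, if the wrist force passes 120 N, or if a joint passes its speed limit or range.

## Working session

There is one attempt and no reset: what is moved stays moved. The work goes in short steps, Python scripts to look and compute and a tool call to move; the robot and the scene stay as the last step left them, time stands still between calls to the robot, and variables do not carry over. Pictures are saved under pics/ and viewed, at most 10 in all, crops included, and the job is handed in when it is done.

Besides the shell and the picture viewer there is one more tool, called after "Call:" by a JSON object that holds its "method" and its "body", one argument or row to a line. apply_moves: Moves the arm, as the interface text tells. Its arguments: {"type":"object","properties":{"delta_pos":{"type":"array"},"twist":{"type":"array"},"gripper":{"type":"number"},"squeeze":{"type":"number"}},"required":["delta_pos","twist"]}

```bash
mkdir -p pics; cat > h.py <<'E'
import numpy as np, cv2
from plant import robot
def cam(n,save=None):
    c=robot.read_camera(n); c['f']=240/np.tan(np.radians(c['vertical_fov'])/2)
    c['R']=np.array(c['R']);c['t']=np.array(c['t'])
    if save: cv2.imwrite('pics/'+save,c['frame'][:,:,::-1])
    return c
def ray(c,u,v,z):
    d=c['R'].T@np.array([(u-c['cx'])/c['f'],(v-c['cy'])/c['f'],1]); o=-c['R'].T@c['t']
    return o+d*(z-o[2])/d[2]
def proj(c,X):
    p=c['R']@np.array(X)+c['t']; return np.array([c['cx']+c['f']*p[0]/p[2],c['cy']+c['f']*p[1]/p[2]])
E
python3 - <<'E'
from h import *
for n in('top','scene'):
    c=cam(n,n+'0.png'); print(n,c['f'],-c['R'].T@c['t'],c['R'].round(2).tolist())
print(robot.read_state(),robot.tips_ahead)
E
```

```text
top 510.5085515030198 [ 0.29014003 -0.06223198  1.245487  ] [[-0.01, -1.0, 0.01], [-0.99, 0.0, -0.11], [0.11, -0.01, -0.99]]
scene 608.7675648942075 [-0.20382342 -1.05520491  1.06934776] [[0.85, -0.52, -0.01], [-0.34, -0.54, -0.77], [0.4, 0.66, -0.64]]
{'t': 0.1, 'q': array([-1.35236674e+00,  1.31131799e-01,  1.48915921e+00,  1.36099676e-05,
        1.52296848e+00, -8.54185033e-02]), 'dq': array([-1.11288178e-03, -2.51604401e-03, -2.04580521e-03,  9.59566047e-04,
        1.49636676e-04,  8.86351501e-05]), 'joint_torque': array([ 8.76622598e-04, -5.61341143e+01, -4.93094301e+01,  7.69122387e-02,
        2.90513935e-02, -5.49023218e-05]), 'tool_pos': array([ 0.1794318 , -0.57205978,  0.24267086]), 'orientation': array([-3.10376218e+00, -4.75196696e-01,  1.52614342e-04]), 'force': array([ 0.07730347, -0.06932463, -0.51952704]), 'wrist_torque': array([ 0.02215321, -0.05786989,  0.07250134]), 'gripper_force': 0.0, 'opening': 0.09299555018831455} 0.025
```

View pics/top0.png

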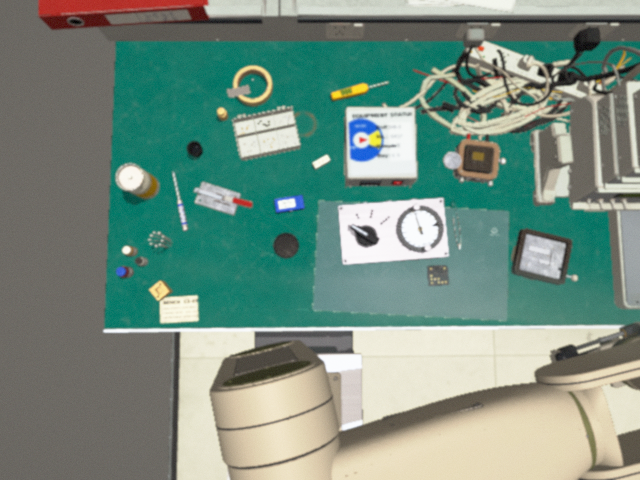

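View pics/scene0.png

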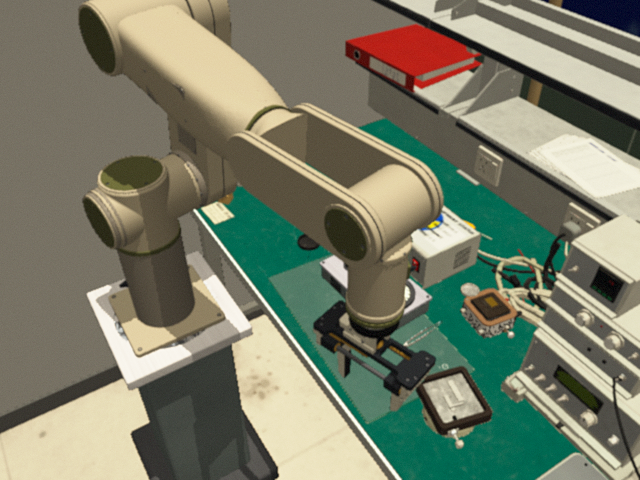

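The top picture shows the tester at about u 338–450, v 198–264, with the knob near (363,235) pointing up-left and the dial near (421,230). The scene view is partly hidden by the arm. I'll enlarge the tester.

```bash
python3 - <<'E'
from h import *
c=cam('top'); im=c['frame'][190:272,330:460,::-1]
cv2.imwrite('pics/crop1.png',cv2.resize(im,None,fx=6,fy=6,interpolation=cv2.INTER_CUBIC))
for p in[(340,206),(446,198),(450,258),(343,264)]: print(p,ray(c,*p,.0605))
E
```

```text
(340, 206) [ 0.49856717 -0.11099858  0.0605    ]
(446, 198) [ 0.51669973 -0.36189019  0.0605    ]
(450, 258) [ 0.37455042 -0.36666041  0.0605    ]
(343, 264) [ 0.36196484 -0.11669097  0.0605    ]
```

View pics/crop1.png

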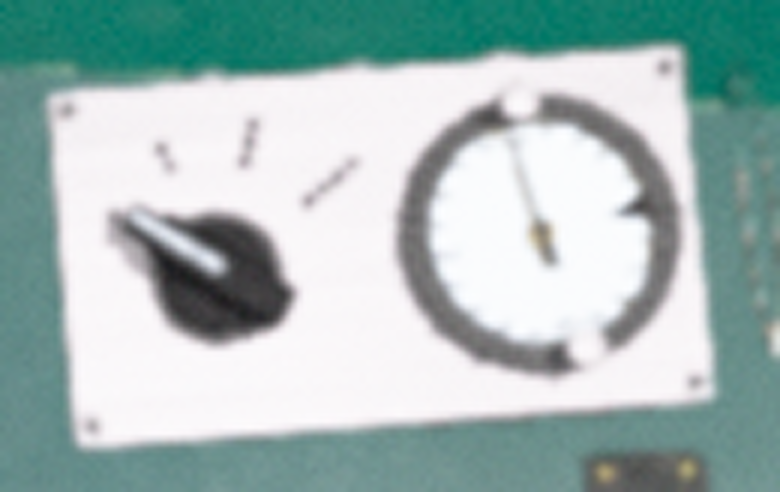

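The crop shows the knob at one dot, with its nose at (120,220) and axis at about (215,270). The two-dot row is at (165,158), three dots at (250,143) and four at (330,182). The dial is centred at (540,235), the needle tip is at (512,135), the zero triangle at (640,203), and the studs at (520,103) and (587,346).

```bash
cat >> h.py <<'E'
def P(c,u,v,z=.060): return ray(c,330+(u-2.5)/6,190+(v-2.5)/6,z)
E
python3 - <<'E'
from h import *
c=cam('top')
C=np.array([P(c,*p)[:2] for p in[(48,95),(683,47),(716,400),(80,447)]])
L=np.array([[.07,.125],[.07,-.125],[-.07,-.125],[-.07,.125]])
o=C.mean(0); H=L.T@(C-o); U,S,V=np.linalg.svd(H); R=V.T@U.T; yaw=np.arctan2(R[1,0],R[0,0])
print('o',o,'yaw',yaw,'res',((L@R.T+o-C)*1000).round(1).tolist())
sel=R@[-.008,.065]+o; dial=R@[0,-.062]+o; print('sel',sel,'dial',dial)
def ang(p,a): d=R.T@(p[:2]-a); return -np.arctan2(d[1],d[0]),np.hypot(*d)
print('dial ring c',P(c,540,235,.065)[:2])
print('needle',ang(P(c,512,135,.068),dial),ang(P(c,550,262,.068),dial))
print('mark',ang(P(c,640,203,.066),dial))
print('studs',[ang(P(c,u,v,.091),dial) for u,v in((520,103),(587,346))])
print('nose',ang(P(c,130,213,.089),sel))
for p in((250,143),(330,182),(165,158)): print(ang(P(c,*p),sel))
E
```

```text
o [ 0.43969659 -0.23554386] yaw 0.07027286615160651 res [[0.7, -0.6], [0.1, 0.6], [-0.0, -0.8], [-0.7, 0.8]]
sel [ 0.42715235 -0.17126601] dial [ 0.44404992 -0.29739084]
dial ring c [ 0.44312184 -0.29643127]
needle (np.float64(-0.22217316101725182), np.float64(0.0397402045341539)) (np.float64(3.0407720710908253), np.float64(0.012080403399876125))
mark (np.float64(1.3530880739390088), np.float64(0.03991376910430377))
studs [(np.float64(-0.19011574559763667), np.float64(0.04831470461380607)), (np.float64(2.9886125343316268), np.float64(0.04805289834162022))]
nose (np.float64(-0.952099313436033), np.float64(0.04231256289377216))
(np.float64(0.3108565489545694), np.float64(0.055109281331987954))
(np.float64(0.9323976704268475), np.float64(0.058287886323867194))
(np.float64(-0.3319544803621241), np.float64(0.05186155882030267))
```

Call:
{"method": "apply_moves", "body": {
  "delta_pos": [
    [4.45,-3.85,0],
    [4.45,-3.85,0],
    [4.45,-3.85,0],
    [4.45,-3.85,0],
    [4.45,-3.85,0],
    [4.45,-3.85,0],
    [4.45,-3.85,0],
    [4.45,-3.85,0]
  ],
  "twist": [0,0,0,0,0,0,0,0],
  "gripper": 4.4
}}

```text
t: 1.2
tool_pos: [0.4277, -0.1703, 0.2437]
orientation: [3.105, 0.475, 0.001]
force: [0.5, -0.4, 0.5]
opening: 0.0444
gripper_force: 0.0
```

Call:
{"method": "apply_moves", "body": {
  "delta_pos": [
    [0,0,0],
    [0,0,0],
    [0,0,0],
    [0,0,0],
    [0,0,0],
    [0,0,0]
  ],
  "twist": [-0.142,-0.142,-0.142,-0.142,-0.142,0]
}}

```text
t: 1.95
tool_pos: [0.427, -0.1721, 0.2435]
orientation: [-2.747, -1.524, 0.0]
force: [0.6, 0.2, 0.2]
opening: 0.0437
gripper_force: 0.0
```

```bash
cat >> h.py <<'E'
from scipy.spatial.transform import Rotation as Ro
def go(target,yh):
    s=robot.read_state(); M=Ro.from_rotvec(s['orientation']).as_matrix()
    d=M.T@(np.array(target)-s['tool_pos'])*100
    h=np.arctan2(M[1,1],M[0,1]); t=-(yh-h)
    print('pos',s['tool_pos'].round(4),'z',M[:,2].round(3),'yh',round(h,3),'delta cm',d.round(2),'twist',round(t,3),'F',s['force'].round(1),'t',s['t'],'op',s['opening'])
E
python3 -c "
from h import *
go([.4272,-.1713,.097],0.0703+.942-np.pi/2)"
```

```text
pos [ 0.427  -0.1721  0.2435] z [-0.  0. -1.] yh -0.558 delta cm [ 0.08 -0.02 14.65] twist 0.001 F [0.6 0.2 0.2] t 1.95 op 0.0437349145369041
```

Call:
{"method": "apply_moves", "body": {
  "delta_pos": [
    [0.05,0,4.0],
    [0,0,4.0],
    [0,0,3.0],
    [0,0,2.0],
    [0,0,1.6],
    [0,0,0]
  ],
  "twist": [0,0,0,0,0,0]
}}

```text
t: 2.7
tool_pos: [0.4264, -0.1712, 0.0964]
orientation: [-2.746, -1.522, 0.002]
force: [-2.4, 2.7, -3.4]
opening: 0.0445
gripper_force: 1.8
```

Call:
{"method": "apply_moves", "body": {
  "delta_pos": [
    [0,0,0],
    [0,0,0],
    [0,0,0],
    [0,0,0],
    [0,0,0]
  ],
  "twist": [0,0,0,0,0],
  "gripper": 1.0,
  "squeeze": 20
}}

```text
t: 3.32
tool_pos: [0.4263, -0.1711, 0.0969]
orientation: [-2.745, -1.524, 0.002]
force: [-4.3, 2.5, -11.2]
opening: 0.0424
gripper_force: 20.0
```

Call:
{"method": "apply_moves", "body": {
  "delta_pos": [
    [0,0,0],
    [0,0,0],
    [0,0,-0.5],
    [0,0,0]
  ],
  "twist": [0,0,0,0],
  "gripper": 6.0
}}

```text
t: 3.82
tool_pos: [0.4284, -0.1723, 0.104]
orientation: [2.744, 1.524, 0.002]
force: [0.4, -0.3, -0.0]
opening: 0.0601
gripper_force: 0.0
```

```bash
python3 -c "
from h import *
c=cam('scene','s1.png'); p=proj(c,[.427,-.171,.08]).astype(int); print(p)
im=c['frame'][max(p[1]-70,0):p[1]+50,max(p[0]-80,0):p[0]+80,::-1]
cv2.imwrite('pics/s1c.png',cv2.resize(im,None,fx=4.5,fy=4.5,interpolation=cv2.INTER_CUBIC))
go([.4272,-.1713,.102],0.0703+.942-np.pi/2)"
```

```text
[354 259]
pos [ 0.4281 -0.1721  0.1036] z [ 0.002 -0.001 -1.   ] yh -0.557 delta cm [ 0.03 -0.12  0.16] twist 0.001 F [ 0.4 -1.1 -0. ] t 3.875 op 0.05978925325256673
```

View pics/s1c.png

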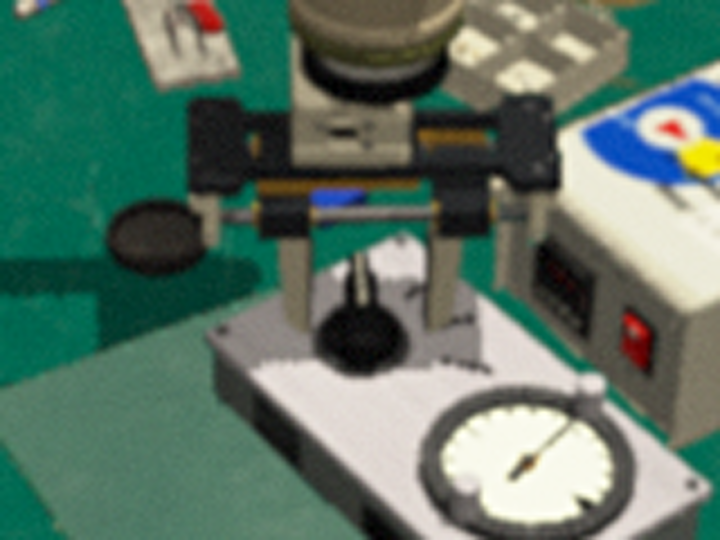

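The scene crop shows the open fingers straddling the knob, with its skirt about 44 mm wide and the bar standing on it. The first close had caught the skirt, so I'll close again a little higher.

Call:
{"method": "apply_moves", "body": {
  "delta_pos": [
    [0,-0.1,0],
    [0,0,0],
    [0,0,0],
    [0,0,0],
    [0,0,0],
    [0,0,0]
  ],
  "twist": [0,0,0,0,0,0],
  "gripper": 1.0,
  "squeeze": 20
}}

```text
t: 4.62
tool_pos: [0.4262, -0.171, 0.1026]
orientation: [-2.746, -1.525, 0.001]
force: [-1.6, 1.7, 1.4]
opening: 0.0177
gripper_force: 20.0
```

Call:
{"method": "apply_moves", "body": {
  "delta_pos": [
    [0,0,0],
    [0,0,0],
    [0,0,0],
    [0,0,0],
    [0,0,0],
    [0,0,0],
    [0,0,0],
    [0,0,0]
  ],
  "twist": [0.14,0.14,0.14,0.14,0.14,0.14,0.14,0.14]
}}

```text
t: 5.62
tool_pos: [0.4252, -0.1688, 0.1025]
orientation: [-3.132, 0.173, 0.006]
force: [-8.4, 13.6, 12.8]
opening: 0.018
gripper_force: 20.0
```

Call:
{"method": "apply_moves", "body": {
  "delta_pos": [
    [0,0,0],
    [0,0,0],
    [0,0,0]
  ],
  "twist": [0.14,0,0]
}}

```text
t: 6.0
tool_pos: [0.4252, -0.1685, 0.1025]
orientation: [-3.113, 0.384, 0.006]
force: [-8.5, 15.4, 13.1]
opening: 0.0181
gripper_force: 20.0
```

Call:
{"method": "apply_moves", "body": {
  "delta_pos": [
    [0,0,0],
    [0,0,0],
    [0,0,0],
    [0,0,-2.0],
    [0,0,-4.0],
    [0,0,0]
  ],
  "twist": [0,0,0,0,0,0],
  "gripper": 4.5
}}

```text
t: 6.75
tool_pos: [0.4287, -0.1725, 0.1663]
orientation: [3.115, -0.386, 0.01]
force: [0.7, -0.2, 0.3]
opening: 0.0452
gripper_force: 0.0
```

```bash
python3 -c "
from h import *
c=cam('scene'); p=proj(c,[.435,-.235,.07]).astype(int); print(p)
u0,v0=p[0]-80,p[1]-60; print(u0,v0)
cv2.imwrite('pics/s2c.png',cv2.resize(c['frame'][v0:v0+120,u0:u0+160,::-1],None,fx=5,fy=5,interpolation=cv2.INTER_CUBIC))
t=cam('top'); cv2.imwrite('pics/t2c.png',cv2.resize(t['frame'][190:272,330:460,::-1],None,fx=6,fy=6,interpolation=cv2.INTER_CUBIC))
dial=np.array([.4440,-.2974]);b=.0703-2.98
go([*(dial+.049*np.array([np.cos(b),np.sin(b)])),.105],b+np.pi/2)"
```

```text
[372 276]
292 216
pos [ 0.4268 -0.1715  0.1629] z [ 0.001 -0.001 -1.   ] yh -1.817 delta cm [ 0.38 14.05  5.79] twist -0.478 F [-0.4  0.3 -0.3] t 6.85 op 0.04514265493404464
```

View pics/s2c.png

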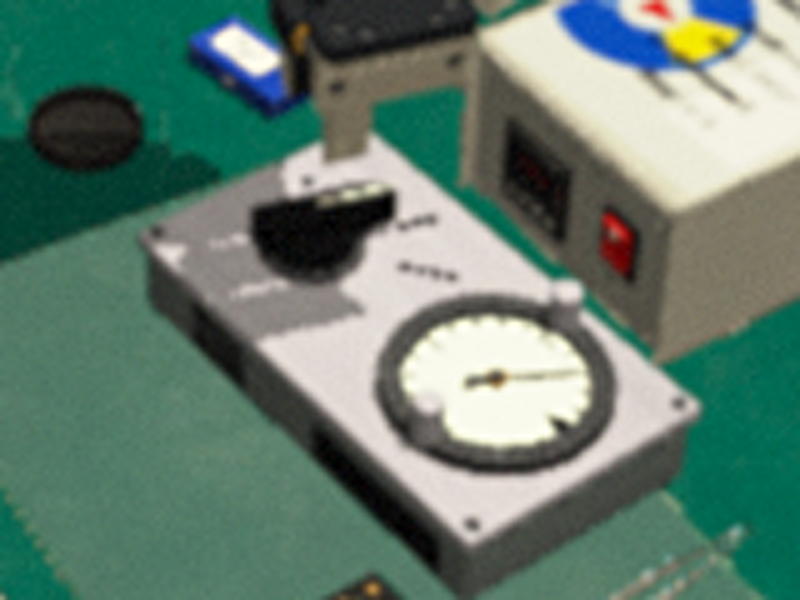

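The crop shows the nose at the three-dot row, at (400,225), with the four-dot row beyond it. The needle tip is at (586,373), the mark at (560,425), and the studs at (567,290) and (430,405).

```bash
python3 -c "
from h import *
c=cam('scene'); 
def Q(u,v,z): return ray(c,292+(u-2)/5,216+(v-2)/5,z)
dial=np.array([.4440,-.2974])
def an(u,v,z): d=Q(u,v,z)[:2]-dial; return .0703-np.arctan2(d[1],d[0]),np.hypot(*d)*1e3
print('needle',an(586,373,.068),'mark',an(560,425,.066),'a',an(567,288,.091),'b',an(430,402,.091),'piv',Q(497,378,.068),'nose')
d=Q(390,190,.089)[:2]-[.4272,-.1713]; print(.0703-np.arctan2(d[1],d[0]),np.hypot(*d))
"
```

```text
needle (np.float64(0.5143583214160528), np.float64(39.83651737915661)) mark (np.float64(1.4461965451511174), np.float64(36.07567691164241)) a (np.float64(-0.2219107325487036), np.float64(49.16353233371465)) b (np.float64(2.987043816643), np.float64(50.67062993139366)) piv [ 0.44357628 -0.29520675  0.068     ] nose
0.36075923885323236 0.037139360474081375
```

Call:
{"method": "apply_moves", "body": {
  "delta_pos": [
    [0.1,4.7,0],
    [0.1,4.7,0],
    [0.1,4.65,0],
    [0,0,0],
    [0,0,0],
    [0,0,0],
    [0,0,0]
  ],
  "twist": [0,0,0,-0.16,-0.16,-0.16,0]
}}

```text
t: 7.78
tool_pos: [0.3945, -0.3076, 0.1611]
orientation: [-3.118, -0.364, 0.002]
force: [-0.1, 0.7, 0.0]
opening: 0.0453
gripper_force: 0.0
```

```bash
python3 -c "
from h import *
dial=np.array([.4440,-.2974]);b=.0703-2.965
go([*(dial+.049*np.array([np.cos(b),np.sin(b)])),.105],b+np.pi/2)"
```

```text
pos [ 0.3945 -0.3076  0.1611] z [-0.002  0.002 -1.   ] yh -1.338 delta cm [0.16 0.23 5.61] twist -0.014 F [-0.1  0.7  0. ] t 7.775 op 0.04531409794039018
```

Call:
{"method": "apply_moves", "body": {
  "delta_pos": [
    [0.15,0.2,2.5],
    [0,0,2.0],
    [0,0,1.1],
    [0,0,0]
  ],
  "twist": [0,0,0,0]
}}

```text
t: 8.28
tool_pos: [0.3964, -0.3091, 0.1055]
orientation: [-3.119, -0.364, 0.002]
force: [-0.1, -0.5, 0.9]
opening: 0.0451
gripper_force: 0.0
```

Call:
{"method": "apply_moves", "body": {
  "delta_pos": [
    [0,0,0],
    [0,0,0],
    [0,0,0],
    [0,0,0],
    [0,0,0]
  ],
  "twist": [0,0,0,0,0],
  "gripper": 1.0,
  "squeeze": 8
}}

```text
t: 8.9
tool_pos: [0.3972, -0.3099, 0.107]
orientation: [3.12, 0.366, 0.001]
force: [-0.7, 0.9, 2.8]
opening: 0.0146
gripper_force: 8.0
```

```bash
python3 -c "
from h import *
s=robot.read_state();dial=np.array([.4440,-.2974]); d=s['tool_pos'][:2]-dial
print(.0703-np.arctan2(d[1],d[0]),np.hypot(*d)); go([.44,-.29,.1],-1.34)"
```

```text
2.951100018651696 0.04839395026684983
pos [ 0.3972 -0.3099  0.107 ] z [ 0. -0. -1.] yh -1.337 delta cm [ 4.62 -0.94  0.71] twist 0.003 F [-0.7  0.9  2.8] t 8.9 op 0.014553236644292464
```

Call:
{"method": "apply_moves", "body": {
  "delta_pos": [
    [0.027,0.513,0],
    [0.027,0.513,0],
    [0.027,0.513,0],
    [0.027,0.513,0],
    [0.027,0.513,0],
    [0.027,0.513,0],
    [0.027,0.513,0],
    [0,0,0]
  ],
  "twist": [-0.106,-0.106,-0.106,-0.106,-0.106,-0.106,-0.106,0]
}}

```text
t: 9.9
tool_pos: [0.4186, -0.3376, 0.107]
orientation: [-2.773, -1.475, -0.005]
force: [5.4, 7.2, 4.0]
opening: 0.0145
gripper_force: 8.0
```

Call:
{"method": "apply_moves", "body": {
  "delta_pos": [
    [0.027,0.513,0],
    [0,0,0],
    [0,0,0]
  ],
  "twist": [-0.106,0,0]
}}

```text
t: 10.28
tool_pos: [0.4229, -0.3399, 0.107]
orientation: [-2.692, -1.618, -0.005]
force: [5.0, 7.3, 3.9]
opening: 0.0143
gripper_force: 8.0
```

```bash
python3 -c "
from h import *
s=robot.read_state();dial=np.array([.4440,-.2974]); d=s['tool_pos'][:2]-dial
print(.0703-np.arctan2(d[1],d[0]),np.hypot(*d)); go([.44,-.29,.1],-1.34)
c=cam('scene');p=proj(c,[.444,-.2974,.066]).astype(int); print(p)
cv2.imwrite('pics/s3c.png',cv2.resize(c['frame'][p[1]-30:p[1]+30,p[0]-40:p[0]+40,::-1],None,fx=10,fy=10,interpolation=cv2.INTER_CUBIC))"
```

```text
2.102194603615915 0.0474953899671501
pos [ 0.4229 -0.3399  0.107 ] z [ 0.002  0.002 -1.   ] yh -0.488 delta cm [ 5.21 -0.83  0.71] twist 0.852 F [5.  7.3 3.9] t 10.275 op 0.014282506718162993
[391 292]
```

View pics/s3c.png

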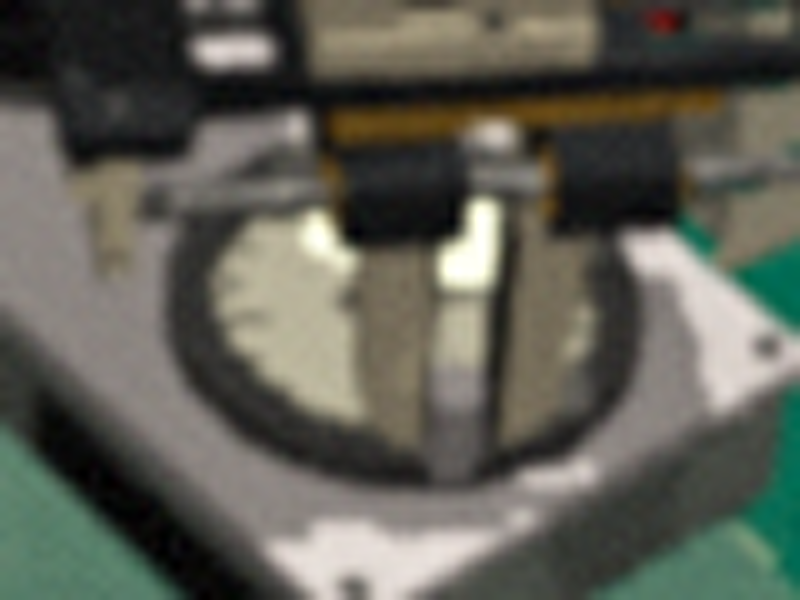

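The stud is held between the fingers, but they hide the needle. I'll release, lift and clear the view.

Call:
{"method": "apply_moves", "body": {
  "delta_pos": [
    [0,0,0],
    [0,0,0],
    [0,0,0],
    [0,0,-2.5],
    [0,0,-4.5],
    [3.9,-3.2,0],
    [3.9,-3.2,0],
    [3.9,-3.2,0]
  ],
  "twist": [0,0,0,0,0,0,0,0],
  "gripper": 4.5
}}

```text
t: 11.32
tool_pos: [0.3911, -0.1919, 0.1767]
orientation: [2.694, 1.616, 0.0]
force: [0.7, 0.0, 1.2]
opening: 0.0447
gripper_force: 0.0
```

```bash
python3 -c "
from h import *
c=cam('scene')
# rectify the dial plane (z=.068), 8 px/mm? -> 5 px/mm
n=600;S=6e-5*3.5
a=.0703;ex=np.array([np.cos(a),np.sin(a),0]);ey=np.array([-np.sin(a),np.cos(a),0])
o=np.array([.4440,-.2974,.067])
# average a few frames
fr=np.mean([cam('scene')['frame'].astype(float) for _ in range(8)],0)
j,i=np.meshgrid(np.arange(n),np.arange(n)); X=o+((300-i)*S)[...,None]*ex+((300-j)*S)[...,None]*ey
q=X@c['R'].T+c['t']; mu=(c['cx']+c['f']*q[...,0]/q[...,2]).astype(np.float32); mv=(c['cy']+c['f']*q[...,1]/q[...,2]).astype(np.float32)
im=cv2.remap(fr.astype(np.uint8),mu,mv,cv2.INTER_CUBIC)
cv2.imwrite('pics/rect.png',im[:,:,::-1])
print(1/S/1000,'px/mm')
"
```

```text
4.761904761904762 px/mm
```

View pics/rect.png

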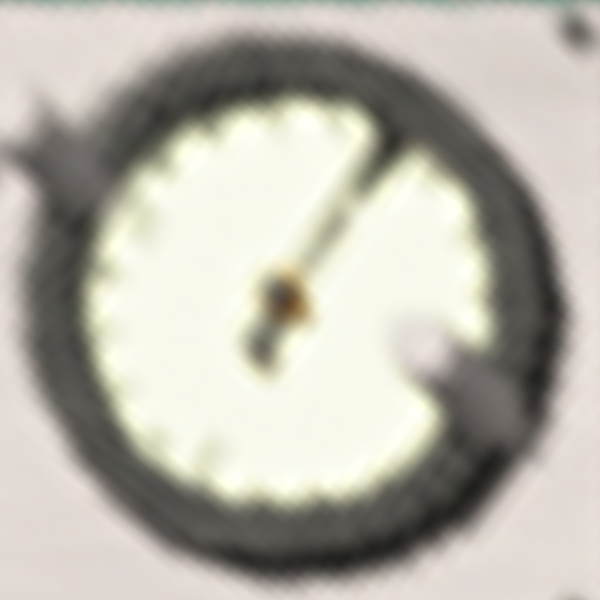

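The rectified scene view shows the zero triangle at (390,150), at the tip of the needle that starts at (286,296). Next I'll quantify the match with both cameras by polar unwrapping.

```bash
cat > pol.py <<'E'
from h import *
out=[]
for n in('top','scene'):
    c=cam(n); g=np.mean([cam(n)['frame'].astype(float).mean(2) for _ in range(10)],0).astype(np.float32)
    th=np.linspace(-.2,1.3,400); r=np.linspace(.008,.046,400)
    T,Rr=np.meshgrid(th,r)
    row=[]
    for z in(.064,.068):
        o=np.array([.4440,-.2974,z])
        # refine face centre from bright-face centroid is skewed by studs; use bezel/face edge ellipse fit
        w=.0703-T; X=o+np.stack([Rr*np.cos(w),Rr*np.sin(w),0*w],-1)
        q=X@c['R'].T+c['t']; 
        im=cv2.remap(g,(c['cx']+c['f']*q[...,0]/q[...,2]).astype(np.float32),(c['cy']+c['f']*q[...,1]/q[...,2]).astype(np.float32),cv2.INTER_CUBIC)
        for lo,hi in((.014,.018),(.018,.022),(.022,.026),(.026,.030),(.030,.034),(.034,.038),(.038,.041)):
            p=im[(r>=lo)&(r<hi)].mean(0); d=np.clip(np.percentile(p,70)-p-6,0,None)
            k=np.argmax(d); m=abs(th-th[k])<.3; d=d*m
            print(n,z,lo,'peak %.3f depth %.0f centroid %.3f'%(th[k],d.max(),(d*th).sum()/max(d.sum(),1e-6)))
        row.append(im)
    out.append(row[1])
cv2.imwrite('pics/pol.png',np.clip(np.hstack(out),0,255))
E
python3 pol.py
```

```text
top 0.064 0.014 peak -0.200 depth 0 centroid 0.000
top 0.064 0.018 peak -0.200 depth 0 centroid 0.000
top 0.064 0.022 peak -0.200 depth 0 centroid 0.000
top 0.064 0.026 peak -0.200 depth 0 centroid 0.000
top 0.064 0.03 peak -0.200 depth 0 centroid 0.000
top 0.064 0.034 peak -0.200 depth 0 centroid 0.000
top 0.064 0.038 peak -0.200 depth 0 centroid 0.000
top 0.068 0.014 peak -0.200 depth 0 centroid 0.000
top 0.068 0.018 peak -0.200 depth 0 centroid 0.000
top 0.068 0.022 peak -0.200 depth 0 centroid 0.000
top 0.068 0.026 peak -0.200 depth 0 centroid 0.000
top 0.068 0.03 peak -0.200 depth 0 centroid 0.000
top 0.068 0.034 peak -0.200 depth 0 centroid 0.000
top 0.068 0.038 peak -0.200 depth 0 centroid 0.000
scene 0.064 0.014 peak 0.229 depth 68 centroid 0.210
scene 0.064 0.018 peak 0.285 depth 69 centroid 0.269
scene 0.064 0.022 peak 0.326 depth 46 centroid 0.317
scene 0.064 0.026 peak 0.402 depth 93 centroid 0.383
scene 0.064 0.03 peak 0.428 depth 133 centroid 0.414
scene 0.064 0.034 peak 0.450 depth 164 centroid 0.451
scene 0.064 0.038 peak 0.454 depth 164 centroid 0.490
scene 0.068 0.014 peak 0.477 depth 74 centroid 0.461
scene 0.068 0.018 peak 0.477 depth 58 centroid 0.466
scene 0.068 0.022 peak 0.514 depth 56 centroid 0.496
scene 0.068 0.026 peak 0.537 depth 111 centroid 0.523
scene 0.068 0.03 peak 0.552 depth 144 centroid 0.541
scene 0.068 0.034 peak 0.556 depth 173 centroid 0.558
scene 0.068 0.038 peak 0.548 depth 143 centroid 0.568[ WARN:0@27.958] global loadsave.cpp:1063 imwrite_ Unsupported depth image for selected encoder is fallbacked to CV_8U.
```

View pics/pol.png

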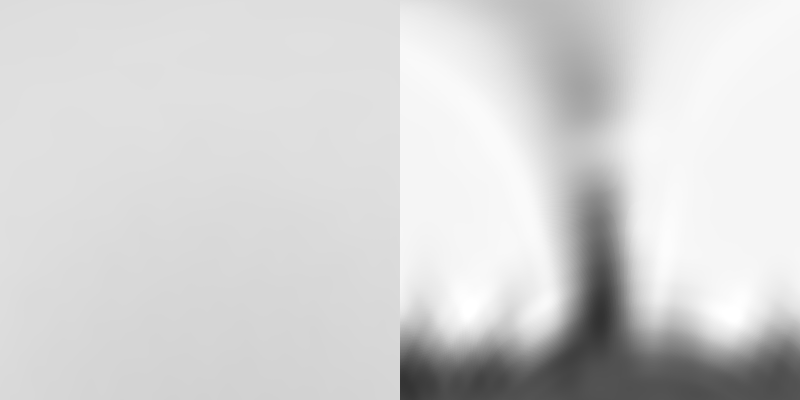

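The arm hides the dial from the top camera (left half blank). In the scene half, needle and triangle form one dark line near 0.55. I'll park the arm to the left so that both cameras see it.

Call:
{"method": "apply_moves", "body": {
  "delta_pos": [
    [0,0,-6],
    [4.4,-3.6,0],
    [4.4,-3.6,0],
    [4.4,-3.6,0],
    [4.4,-3.6,0],
    [4.4,-3.6,0],
    [4.4,-3.6,0],
    [4.4,-3.6,0]
  ],
  "twist": [0,0,0,0,0,0,0,0]
}}

```text
t: 13.88
tool_pos: [0.3133, 0.1991, 0.237]
orientation: [2.693, 1.618, 0.002]
force: [1.5, 0.4, 0.3]
opening: 0.0446
gripper_force: 0.0
```

Call:
{"method": "apply_moves", "body": {
  "delta_pos": [
    [4.4,-3.6,0],
    [0,0,0]
  ],
  "twist": [0,0]
}}

```text
t: 14.12
tool_pos: [0.3011, 0.2562, 0.2365]
orientation: [-2.687, -1.626, 0.001]
force: [0.7, -0.5, -0.5]
opening: 0.045
gripper_force: 0.0
```

```bash
sed -i 's/np.clip(np.hstack(out),0,255)/np.clip(np.hstack(out),0,255).astype(np.uint8)/; s/pol.png/pol2.png/' pol.py
python3 pol.py; python3 -c "
from h import *
fr=np.mean([cam('top')['frame'].astype(float) for _ in range(10)],0).astype(np.uint8)
np.save('top.npy',fr); c=cam('scene'); 
np.save('sc.npy',np.mean([cam('scene')['frame'].astype(float) for _ in range(10)],0))
a=cv2.resize(fr[200:262,385:457,::-1],(400,344),interpolation=cv2.INTER_CUBIC); b=cv2.resize(fr[205:245,405:445,::-1],(344,344),interpolation=cv2.INTER_CUBIC)
cv2.imwrite('pics/t4.png',np.hstack([a,b]))"
```

```text
top 0.064 0.014 peak 0.484 depth 24 centroid 0.487
top 0.064 0.018 peak 0.488 depth 22 centroid 0.492
top 0.064 0.022 peak 0.495 depth 22 centroid 0.498
top 0.064 0.026 peak 0.495 depth 32 centroid 0.494
top 0.064 0.03 peak 0.488 depth 60 centroid 0.488
top 0.064 0.034 peak 0.492 depth 104 centroid 0.492
top 0.064 0.038 peak 0.499 depth 142 centroid 0.497
top 0.068 0.014 peak 0.458 depth 24 centroid 0.456
top 0.068 0.018 peak 0.465 depth 22 centroid 0.466
top 0.068 0.022 peak 0.473 depth 23 centroid 0.477
top 0.068 0.026 peak 0.477 depth 37 centroid 0.474
top 0.068 0.03 peak 0.473 depth 67 centroid 0.473
top 0.068 0.034 peak 0.480 depth 118 centroid 0.479
top 0.068 0.038 peak 0.488 depth 140 centroid 0.490
scene 0.064 0.014 peak 0.225 depth 71 centroid 0.208
scene 0.064 0.018 peak 0.285 depth 72 centroid 0.268
scene 0.064 0.022 peak 0.319 depth 50 centroid 0.317
scene 0.064 0.026 peak 0.398 depth 97 centroid 0.382
scene 0.064 0.03 peak 0.424 depth 135 centroid 0.414
scene 0.064 0.034 peak 0.450 depth 162 centroid 0.451
scene 0.064 0.038 peak 0.450 depth 160 centroid 0.490
scene 0.068 0.014 peak 0.477 depth 77 centroid 0.460
scene 0.068 0.018 peak 0.477 depth 62 centroid 0.466
scene 0.068 0.022 peak 0.511 depth 60 centroid 0.495
scene 0.068 0.026 peak 0.537 depth 114 centroid 0.523
scene 0.068 0.03 peak 0.552 depth 145 centroid 0.541
scene 0.068 0.034 peak 0.556 depth 171 centroid 0.559
scene 0.068 0.038 peak 0.544 depth 140 centroid 0.567
```

View pics/t4.png

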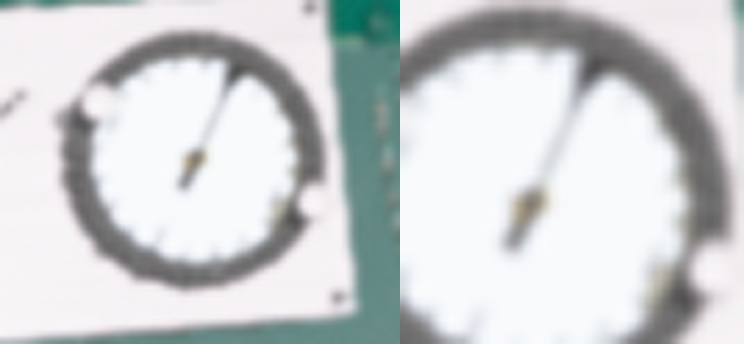

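The top view shows the triangle at (235,70) with the needle running straight into it. Both read about 0.49 rad, within roughly 0.01–0.02 rad of each other. The knob is at three dots and the arm is clear, so I'm handing the job in.

```bash
python3 -c "
from plant import robot
print(robot.close_job())"
```

```text
the job is handed in; nothing more can be done
None
```

I turned the knob to the three-dot range, then turned the bezel until its zero mark sat at the needle's tip (within about 0.02 rad in the top camera), and handed in the job with the arm parked clear.

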